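# Latch the sealed tool case

### The arm

A 6-joint arm with a two-finger parallel gripper is mounted at the origin on a cart in front of the work surface, level with it; the furniture and walls round the work are solid. World frame = base frame: x ahead of the robot, y to its left, z up, the work surface at z = 0. Lengths are in m, angles in rad, forces in N, time in s.
With the tool pointing down it reaches from about 0.35 to 1 m from the base axis. Payload 7.1 kg.
Tool frame: the origin (TCP) lies midway between the tips of the shut fingers; the grasp point (between the pads) lies 19 mm behind it (bot.grip_point_offset is the distance from the TCP to the grasp point, in m); z points along the fingers, y is the line along which they close (so a half turn about z gives the same grasp; the last joint's range is limited). The gripper opens to 85 mm and grips with 20 to 120 N. Pads are 22 mm wide; open, the fingers measure 114 mm over their backs; the gripper's body (76 mm by 85 mm) begins 54 mm behind the grasp point. The pads swing forward as they close: fully open they stand 13 mm farther back than shut.
Start: joints at [1.14, 0.423, 1.63, -0, 1.089, -0.019], TCP at [0.25, 0.573, 0.231] pointing down, gripper open.
Joint ranges: [-3, 3], [-0.9, 2.11], [0.09, 2.58], [-1.31, 4.45], [0.11, 2.69], [-2.54, 2.54]. Speed limits (rad/s): [2.39, 2.39, 3.01, 3.14, 3.14, 3.14].

### API

Orientations are given as a 3x3 rotation matrix whose columns are the frame's x, y, z axes.
In Python, from bench import bot gives the robot as it stands.
- The arm moves only by the tool arm_command, never from a script. Its argument "rows" is a list that holds one entry, the list of rows, each a list of 7 numbers: the turn, a rotation vector about the world's x, y, z scaled (see below), then the shift along the world's x, y, z scaled (see below), then the opening, from -1 (shut) to 1 (fully open). A call has 1 to 10 rows; each row shifts and turns the commanded pose from where the row before left it; what a row does not reach is not made up. The controller multiplies each number of a shift by 50 cm and each number of a turn by 5 degrees. A row lasts 1/8 s, in which the tool goes at most 62.5 mm and 10.7 degrees, less where a joint would pass 70% of its speed; a pose out of reach is approached as far as the arm can. A call with a number of a shift or a turn outside -1 to 1 is refused whole. A call with a gripper value outside its range is refused whole. The fingers move at their own pace and stop on an object; "grip_force" is the grip in N (left out, the last holds). Time passes only in rows, so rows that do not move let the fingers close. It gives the time, the measured TCP pose, the force, the opening and the grip force at its end, in the units of the state.
- bot.get_obs(): the state, without advancing time (a new reading comes with each control period).
- bot.get_image(name): name is "scene" or "top" or "wrist"; returns (picture, depth): 420x560x3 uint8, red, green, blue; 420x560 float32, m along the optical axis (not along the pixel's ray), 0 where there is no reading.
- bot.camera_params(name): a dict with "vertical_fov" (degrees; the focal length in pixels is half the picture's height over the tangent of half this angle, whatever the lens; pixels are square), "cx", "cy" (the principal point, pixels), "rvec" (rotation vector, rad) and "tvec" (3), from world to camera coordinates, as OpenCV has them. Camera axes: x right, y down, z forward; pixel columns grow to the right and rows downward; lengths in m; the calibration is good to about 2 mm. A picture is of the moment at which its call begins: read the wrist's pose just before it. camera_params takes no time and is no camera call; for the wrist camera it gives the pose at the moment of the call.
- bot.finish_job(): hands the job in; it is judged then, once.
The state is a dict: "time": time; "joint_pos": joint angles; "qd": joint speeds; "tau": joint torques, N m; "position": TCP position; "tcp_rot": TCP orientation; "ft_force": force on the tool from outside, world axes, zero at the start; "wrist_torque": the same for the moment, N m; "width": finger opening in m; "grip_force": force on a finger pad.
Only numpy, scipy, OpenCV 4.12 (cv2) and the standard library are available. Lean on these libraries where they do the work, as an engineer would, in place of code of your own. Each camera call takes 0.05 s, during which the arm holds its last target. There are 200 camera calls.

### The job

The lid of the green steel tool case is standing a little open on its rubber seal. Swing the latch's wire loop up and over into the hook of the keeper on the lid, then press the lever right down flat against the front of the case, so that it snaps over centre and holds the lid pulled tight. Leave the oilstone, the tape roll and the thread spool near the case where they lie.

Things in the scene. Friction and masses are not known exactly. Their poses are not given: they have to be found in the camera images.
- case: Green steel tool case, 240 mm wide (y), 150 deep (x), 154 high with lid shut; fixed. Origin: centre of its underside, on the bench. The latch is in the middle of its front, the -x side towards the robot: wall at x = -75 mm, rims of body and lid 4 mm proud of it at 108 to 122 mm height. A handle folded flat rises 12 mm above the lid.
- case_lid (a joint): Lid, hinged along the back. rad, 0 = edge fully down, positive = front raised. Unlatched it rests on the springy seal at about 0.037 (front edge 6 mm up); latched it is pulled down to about 0.008. Pushing its front edge down takes some 16 N and it springs back.
- latch_lever (a joint): Lever, about a level pin parallel to the case's y. rad, 0 = shut (stop), flat on the front, pointing down; pi/2 = sticking straight out; up to 2.35. Steel strip 28 mm wide, 54 mm long from the pin. Its stiff rivet (0.055 N m) holds it where left. With the loop hooked it takes 3 to 6 N near its end to close; below about 0.14 it is past dead centre and the seal's pull holds it shut.
- latch_loop (a joint): Wire loop, turning in the lever. rad, 0 = relative angle when latched (loop up, lever down); grows as the bar swings away from the case; 2.5 = stop on ears of the lever. It swings freely by its weight: leaning outward it falls on the ears, leaning to the case it falls on the keeper and stays. Lean outward from upright = latch_loop - latch_lever + 0.08.
- latch_pivot (a point): Pin of the latch lever: at [-85, 0, 96] mm in the case's frame, 10 mm in front of the front wall. At lever angle a the loop's pivot lies at [-16 sin(a - 0.2), 0, -16 cos(a - 0.2)] mm from it, along the case's axes.
- lever_end (a point): Middle of the lever's free end on its outer face (the face that looks away from the case when shut and upward when open), 51 mm from the pin. That face is flat; its plane passes 9.5 mm from the pin.
- loop_bar (a point): Middle of the loop's cross bar: round steel wire 5 mm thick, bar 40 mm long parallel to the case's y, 51 mm from the loop's pivot. The loop's two legs, 40 mm apart, straddle the lever and the keeper.
- keeper_seat (a point): Where the bar's middle lies in the keeper, a bracket 32 mm wide on the lid's front. Axes as the case's with lid shut. Its hook opens upward: lip 3.5 to 6 mm in front (-x), reaching 4 mm above this point; back plate 3 mm behind, reaching 22 mm above. With the lever at 1.85 or more the swinging bar clears the lip and rests on the back plate 9 to 16 mm above the seat; closing the lever draws it down.
- oilstone: Grey sharpening stone, a bar 70 x 174 x 22 mm lying flat near the bench's front edge; origin: centre of its underside. Bystander.
- tape_roll: Yellow roll of tape, 56 mm across, 22 mm high, lying flat in front of the case; origin: centre of its underside. Bystander.
- spool: Orange thread spool, 43 mm across, 47 mm high, standing left of the case's front; origin: centre of its underside. Bystander.

How it is judged:
By the outcome, as a careful person would: the job done as asked, in the order asked, and still so for the second after the job is handed in, with the robot touching nothing.
It also fails if it takes over 35 s, if anything falls off the work surface, if the arm or the gripper's body presses on something with over 40 N, if the wrist force passes 120 N, or if a joint passes its speed limit or range.

## Working session

There is one attempt and no reset: what is moved stays moved. The work goes in short steps, Python scripts to look and compute and a tool call to move; the robot and the scene stay as the last step left them, time stands still between calls to the robot, and variables do not carry over. Pictures are saved under pics/ and viewed, at most 10 in all, crops included, and the job is handed in when it is done.

Besides the shell and the picture viewer there is one more tool, called after ">>>" as name(argument=value, ...), one argument or row to a line, values as JSON. arm_command: Moves the arm, as the interface text tells. Shifts and turns lie within -1 to 1; 1 stands for 50 cm of shift or 5 degrees of turn. Its arguments: {"type":"object","properties":{"rows":{"type":"array","items":{"type":"array","items":{"type":"array","items":{"type":"number","minimum":-1,"maximum":1}}}},"grip_force":{"type":"number"}},"required":["rows"]}

```bash
mkdir -p pics; ls
cat > h.py <<'E'
import numpy as np, cv2
from bench import bot
def cam(n):
    p=bot.camera_params(n); R=cv2.Rodrigues(np.array(p["rvec"],float))[0]
    f=210/np.tan(np.radians(p["vertical_fov"])/2)
    return f,p["cx"],p["cy"],R,np.array(p["tvec"],float).ravel()
def cloud(n):
    c=cam(n); im,d=bot.get_image(n); f,cx,cy,R,t=c
    v,u=np.mgrid[:420,:560]
    P=np.stack([(u-cx)/f*d,(v-cy)/f*d,d],-1)
    W=(P-t)@R
    W[d==0]=np.nan
    return im,d,W
def save(im,name): cv2.imwrite("pics/"+name,cv2.cvtColor(im,cv2.COLOR_RGB2BGR))
E
python3 - <<'E'
from h import *
for n in("scene","top"):
    im,d,W=cloud(n); save(im,n+"1.png"); np.save(n+"W.npy",W); np.save(n+"I.npy",im); print(n,bot.camera_params(n))
a=cv2.imread("pics/scene1.png")
print(bot.get_obs())
E
```

```text
pics
scene {'vertical_fov': 54.43820564430132, 'cx': 272.5799241877154, 'cy': 209.37916882715302, 'rvec': array([ 2.06045011, -0.78150505,  0.44218051]), 'tvec': array([-0.22959614,  0.39828793,  0.44788287])}
top {'vertical_fov': 45.82276077155046, 'cx': 282.2075169441186, 'cy': 214.41340410934018, 'rvec': array([ 2.18668537, -2.164516  ,  0.10709665]), 'tvec': array([0.27912811, 0.56050197, 1.2588122 ])}
{'time': 0.1, 'joint_pos': array([ 1.14000659e+00,  4.23765230e-01,  1.63061189e+00,  3.03935414e-05,
        1.08861791e+00, -1.90078923e-02]), 'qd': array([ 0.00012225, -0.00048231, -0.00254927,  0.00083904, -0.0015769 ,
       -0.00033379]), 'tau': array([-5.13706545e-04, -5.58425832e+01, -2.82446694e+01, -1.26796735e-04,
        3.00760978e-03, -1.03310845e-05]), 'position': array([0.24991694, 0.57231387, 0.23062359]), 'tcp_rot': array([[-9.16403442e-01,  4.00255368e-01, -6.10085995e-04],
       [ 4.00255829e-01,  9.16402573e-01, -1.26300880e-03],
       [ 5.35583257e-05, -1.40161608e-03, -9.99999016e-01]]), 'ft_force': array([ 1.15886028, -0.32917696, -0.15389167]), 'wrist_torque': array([0.00293423, 0.00462741, 0.02368558]), 'grip_force': 0.0, 'width': 0.08555032591027334}
```

View pics/scene1.png

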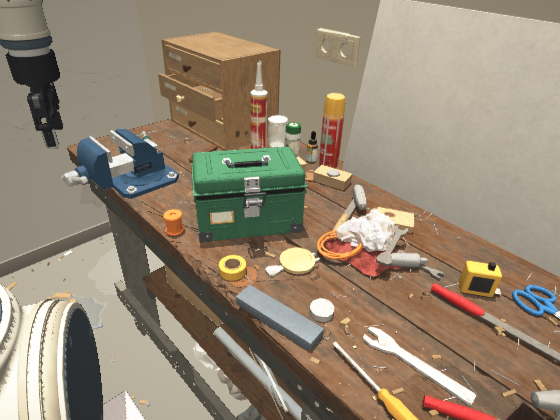

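View pics/top1.png

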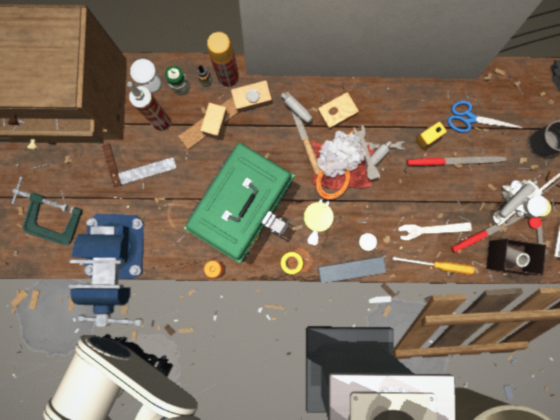

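The scene view shows the case at about (248,190) with the keeper at (252,185) and the lever at (253,207) on its front. The top view shows the lid centred near (240,202), turned by roughly 30°, with the latch at (278,225), spool (213,270), tape (291,262) and oilstone (352,270).

Run:
```python
from h import *
W=np.load("topW.npy"); im=np.load("topI.npy")
hsv=cv2.cvtColor(im,cv2.COLOR_RGB2HSV)
g=cv2.inRange(hsv,(55,90,30),(90,255,255)); n,l,s,c=cv2.connectedComponentsWithStats(g); k=1+np.argmax(s[1:,4]); print(s[k],c[k])
m=(l==k)&(W[...,2]>.12); P=W[m]; print(np.percentile(P[:,2],[5,25,50,75,95]))
r=cv2.minAreaRect(P[:,:2].astype(np.float32)); print(r,cv2.boxPoints(r))
for nm,lo,hi,z in(("spool",(3,150,100),(16,255,255),.0),("tape",(20,120,100),(35,255,255),0)):
    a=cv2.inRange(hsv,lo,hi)>0
    a[:, :190]=0;a[:,305:]=0;a[:250]=0;a[285:]=0
    Q=W[a]; print(nm,np.nanmean(Q,0),np.nanmax(Q,0),np.nanmin(Q,0))
Q=W[258:284,316:390].reshape(-1,3);Q=Q[(Q[:,2]>.014)];print("stone",Q.min(0),Q.max(0))
sub=W[210:240,262:294]
im2=cv2.resize(im[195:250,250:310],None,fx=8,fy=8,interpolation=cv2.INTER_CUBIC)
W2=np.load("sceneW.npy"); I2=np.load("sceneI.npy")
im3=cv2.resize(I2[165:225,225:285],None,fx=8,fy=8,interpolation=cv2.INTER_CUBIC)[:440]
save(np.hstack([im2[:440,:320*1+80],im3[:, :400]]),"crop1.png")
```

```text
[ 186  143  108  119 6311] [238.67754714 201.81413405]
[0.14973316 0.1551174  0.15730634 0.15937187 0.16213745]
((0.5771664977073669, 0.3865935504436493), (0.15428462624549866, 0.24476172029972076), 58.87615966796875) [[0.43252805 0.3838131 ]
 [0.6420568  0.25729832]
 [0.721805   0.389374  ]
 [0.5122762  0.5158888 ]]
spool [0.42147525 0.4012506  0.01501537] [0.46700187 0.48736325 0.05249465] [ 0.39428433  0.22900769 -0.00597472]
tape [0.42820041 0.32269529 0.02762417] [0.46154123 0.47785473 0.05334133] [ 0.40087447  0.23171301 -0.00493228]
stone [0.38522782 0.01874484 0.01433273] [0.44801409 0.18927027 0.03027918]
```

View pics/crop1.png

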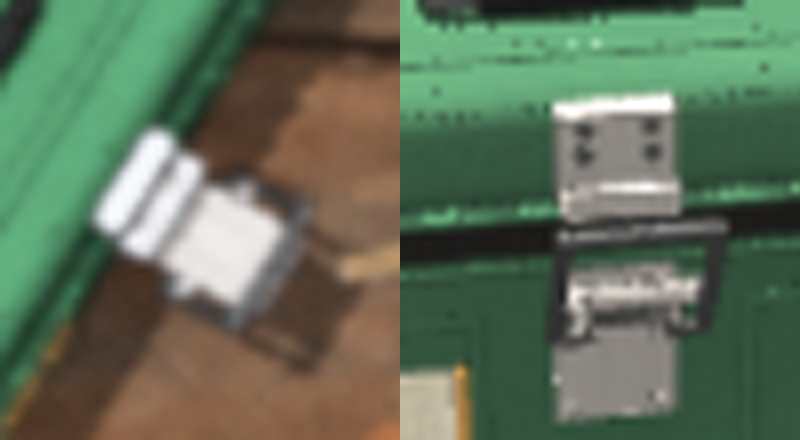

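The crop shows the lever sticking partway down and out, with the loop's bar lying out beyond it, on its ears. I'll measure the latch in the case frame.

```bash
cat >> h.py <<'E'
O=np.array([.5772,.3866,0]); yaw=np.radians(58.88)
Rc=np.array([[np.cos(yaw),-np.sin(yaw),0],[np.sin(yaw),np.cos(yaw),0],[0,0,1]])
def tocase(W): return (W-O)@Rc*1000
def toworld(p): return Rc@(np.array(p)/1000)+O
E
python3 - <<'E'
from h import *
for n in("top","scene"):
    W=np.load(n+"W.npy"); im=np.load(n+"I.npy"); C=tocase(W)
    hsv=cv2.cvtColor(im,cv2.COLOR_RGB2HSV)
    m=(hsv[...,1]<70)&(abs(C[...,1])<40)&(C[...,0]>-170)&(C[...,0]<-60)&(C[...,2]>30)&(C[...,2]<150)
    P=C[m]; print(n,len(P),"y",P[:,1].min(),P[:,1].max())
    H=np.round(P[:,[0,2]]/4).astype(int)*4
    u,c=np.unique(H,axis=0,return_counts=True)
    for x in sorted(set(u[:,0])): print(x,[(int(z),int(k)) for (xx,z),k in zip(u,c) if xx==x])
    # front wall
    g=(hsv[...,0]>55)&(hsv[...,0]<90)&(hsv[...,1]>90)&(C[...,2]>20)&(C[...,2]<95)&(C[...,0]<0)
    if g.sum()>20: Q=C[g]; print("wall",np.percentile(Q[:,0],[5,25,50,75,95]),len(Q),np.polyfit(Q[:,1],Q[:,0],1),np.percentile(Q[:,1],[1,99]))
E
```

```text
top 305 y -36.728347574372826 24.014407405838693
-128 [(128, 1), (132, 2), (136, 1)]
-124 [(132, 7), (136, 3), (144, 4), (148, 11)]
-120 [(124, 1), (128, 4), (132, 1), (140, 1), (144, 6), (148, 11)]
-116 [(120, 1), (124, 3), (128, 13), (132, 2), (136, 2), (140, 3)]
-112 [(120, 2), (124, 12), (128, 6), (132, 5), (140, 1)]
-108 [(116, 1), (120, 10), (124, 13), (128, 1)]
-104 [(112, 1), (116, 7), (120, 17), (124, 3), (128, 1)]
-100 [(100, 1), (104, 2), (108, 3), (112, 2), (116, 10), (120, 10), (124, 1)]
-96 [(100, 1), (104, 3), (108, 1), (112, 6), (116, 9), (120, 4)]
-92 [(108, 1), (112, 11), (116, 5), (120, 1)]
-88 [(104, 2), (108, 3), (112, 2), (132, 6), (136, 4), (140, 9), (144, 3)]
-84 [(132, 15), (136, 6), (140, 1)]
-80 [(96, 1), (132, 5), (136, 2), (140, 1), (144, 1), (148, 5)]
-76 [(40, 1), (60, 1), (68, 1), (112, 1), (116, 1), (128, 1), (132, 1)]
-72 [(36, 2), (132, 1), (144, 1)]
scene 673 y -39.6663444593567 38.254744861755164
-128 [(128, 5), (132, 6)]
-124 [(128, 13), (132, 14), (144, 16), (148, 19)]
-120 [(128, 2), (132, 4), (136, 2), (140, 5), (144, 6), (148, 7)]
-116 [(128,
[... 366 characters left out ...]
), (96, 10), (100, 1), (128, 2), (136, 1), (144, 2), (148, 1)]
-80 [(92, 1), (96, 3), (108, 1), (112, 1), (136, 15), (140, 18), (144, 19), (148, 19)]
-76 [(56, 5), (60, 12), (64, 20), (68, 11), (72, 14), (76, 9), (80, 13), (84, 7), (88, 3), (92, 1), (100, 2), (104, 10), (108, 9), (112, 3), (116, 2), (120, 3), (124, 2), (128, 2), (132, 3), (136, 6), (140, 5), (144, 5), (148, 10)]
-72 [(56, 8), (60, 8), (64, 7), (68, 13), (72, 11), (76, 13), (80, 8), (84, 5), (88, 1), (100, 6), (104, 11), (112, 14), (116, 27), (120, 35), (124, 1), (128, 1)]
-68 [(116, 1)]
wall [-74.95918312 -73.39007177 -72.46467501 -71.51250213 -70.25343998] 2183 [ 2.52384506e-04 -7.25022848e+01] [-115.34855456  117.10883596]
```

The lever stands at about 2.08 rad, already open enough. The loop leans 0.48 out on its ears, with its bar near (-124, 147). I'll go out in front of the latch with the fingers shut, then tilt the tool towards the case.

>>> arm_command(
  rows=[
    [[0, 0, -0.75, 0.054, -0.073, 0, -1], [0, 0, -0.75, 0.054, -0.073, 0, -1], [0, 0, 0, 0.054, -0.073, 0, -1], [0, 0, 0, 0.054, -0.073, 0, -1], [0, 0, 0, 0.054, -0.073, 0, -1], [0, 0, 0, 0.054, -0.073, 0, -1], [0, 0, 0, 0.054, -0.073, 0, -1], [0, 0, 0, 0.054, -0.073, 0, -1], [0, 0, 0, 0.054, -0.073, 0, -1], [0, 0, 0, 0, 0, 0, -1]],
  ],
)

```text
time: 1.35
position: [0.4944, 0.2421, 0.231]
tcp_rot: [[-0.854, 0.52, -0.0], [0.52, 0.854, -0.0], [-0.0, -0.001, -1.0]]
ft_force: [-0.0, 0.6, 0.4]
width: -0.0001
grip_force: 0.0
```

>>> arm_command(
  rows=[
    [[0.856, -0.517, 0, 0, 0, 0, -1], [0.856, -0.517, 0, 0, 0, 0, -1], [0.856, -0.517, 0, 0, 0, 0, -1], [0.856, -0.517, 0, 0, 0, 0, -1], [0.856, -0.517, 0, 0, 0, 0, -1], [0.856, -0.517, 0, 0, 0, 0, -1], [0.856, -0.517, 0, 0, 0, 0, -1], [0, 0, 0, 0, 0, 0, -1]],
  ],
)

```text
time: 2.35
position: [0.4915, 0.244, 0.2302]
tcp_rot: [[-0.856, 0.426, 0.294], [0.517, 0.701, 0.49], [0.003, 0.572, -0.82]]
ft_force: [0.9, -0.9, 0.3]
width: -0.0002
grip_force: 0.0
```

```bash
cat >> h.py <<'E'
def st():
    o=bot.get_obs(); print("t",o["time"],"case",tocase(o["position"]).round(1),"w",o["width"].round(4),"F case",(o["ft_force"]@Rc).round(2)); print((Rc.T@o["tcp_rot"]).round(3).tolist())
E
python3 - <<'E'
from h import *
st()
im,d,W=cloud("wrist"); C=tocase(W); save(im,"w1.png")
hsv=cv2.cvtColor(im,cv2.COLOR_RGB2HSV)
g=(hsv[...,0]>55)&(hsv[...,0]<90)&(hsv[...,1]>90)&(C[...,2]>20)&(C[...,2]<95)&(C[...,0]<0)
if g.sum()>20: Q=C[g]; print("wall",np.polyfit(Q[:,1],Q[:,0],1),np.percentile(Q[:,1],[1,99]))
m=(hsv[...,1]<70)&(abs(C[...,1])<40)&(C[...,0]>-140)&(C[...,0]<-60)&(C[...,2]>30)&(C[...,2]<155)
P=C[m]
for lo,hi in((125,155),(100,140)):
    p=P[(P[:,2]>lo)&(P[:,2]<hi)]; print(len(p),np.percentile(p,[2,50,98],axis=0).round(1).tolist())
E
```

```text
Traceback (most recent call last):
  File "h.py", line 20, in st
    o=bot.get_obs(); print("t",o["time"],"case",tocase(o["position"]).round(1),"w",o["width"].round(4),"F case",(o["ft_force"]@Rc).round(2)); print((Rc.T@o["tcp_rot"]).round(3).tolist())
                                                                                   ^^^^^^^^^^^^^^^^
AttributeError: 'float' object has no attribute 'round'
```

```bash
sed -i 's/o\["width"\].round(4)/round(o["width"],4)/' h.py
python3 - <<'E'
from h import *
st()
im,d,W=cloud("wrist"); C=tocase(W); save(im,"w1.png")
hsv=cv2.cvtColor(im,cv2.COLOR_RGB2HSV)
g=(hsv[...,0]>55)&(hsv[...,0]<90)&(hsv[...,1]>90)&(C[...,2]>20)&(C[...,2]<95)&(C[...,0]<0)
if g.sum()>20: Q=C[g]; print("wall",np.polyfit(Q[:,1],Q[:,0],1),np.percentile(Q[:,1],[1,99]))
m=(hsv[...,1]<70)&(abs(C[...,1])<40)&(C[...,0]>-140)&(C[...,0]<-60)&(C[...,2]>30)&(C[...,2]<155)
P=C[m]
for lo,hi in((125,155),(100,140)):
    p=P[(P[:,2]>lo)&(P[:,2]<hi)]; print(len(p),np.percentile(p,[2,50,98],axis=0).round(1).tolist())
E
```

```text
t 2.35 case [-166.3   -0.4  230.2] w -0.0002 F case [-0.29 -1.25  0.31]
[[0.001, 0.82, 0.572], [1.0, -0.002, 0.002], [0.003, 0.572, -0.82]]
wall [-9.77570245e-04 -7.19930048e+01] [-89.64541868 117.180086  ]
1727 [[-125.1, -18.9, 126.0], [-88.2, 1.5, 140.1], [-72.2, 21.3, 153.9]]
1724 [[-125.1, -31.3, 102.4], [-87.8, 3.1, 124.6], [-71.4, 33.9, 139.5]]
```

View pics/w1.png

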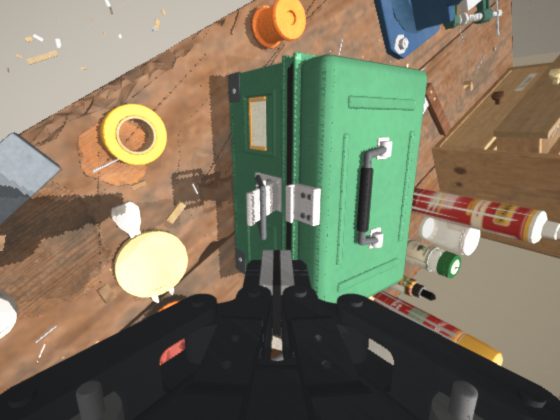

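The wrist view shows the latch at about (265,205) with the loop standing over the lever. Yaw and y agree, and the wall sits 2.5 mm deeper than my frame has it. Next I'll ease the tilt to 20° and drop down outside the bar.

>>> arm_command(
  rows=[
    [[-0.856, 0.517, 0, 0, 0, -0.0455, -1], [-0.856, 0.517, 0, 0, 0, -0.0455, -1], [-0.856, 0.517, 0, 0, 0, -0.0455, -1], [0, 0, 0, 0, 0, -0.0455, -1], [0, 0, 0, 0, 0, 0, -1]],
  ],
)

```text
time: 3.02
position: [0.4924, 0.2449, 0.1392]
tcp_rot: [[-0.857, 0.485, 0.174], [0.516, 0.806, 0.291], [0.001, 0.339, -0.941]]
ft_force: [1.1, -0.1, 0.1]
width: -0.0001
grip_force: 0.0
```

Run:
```python
from h import *
st()
```

```text
t 3.025 case [-165.1   -0.7  139.2] w -0.0001 F case [ 0.51 -0.97  0.12]
[[-0.002, 0.941, 0.339], [1.0, 0.001, 0.002], [0.001, 0.339, -0.941]]
```

>>> arm_command(
  rows=[
    [[0, 0, 0, 0.0072, 0.012, 0, -1], [0, 0, 0, 0.0072, 0.012, 0, -1], [0, 0, 0, 0.0072, 0.012, 0, -1], [0, 0, 0, 0.0072, 0.012, 0, -1], [0, 0, 0, 0.0072, 0.012, 0, -1], [0, 0, 0, 0.0072, 0.012, 0, -1], [0, 0, 0, 0.0072, 0.012, 0, -1], [0, 0, 0, 0.0072, 0.012, 0, -1], [0, 0, 0, 0, 0, 0, -1]],
  ],
)

```text
time: 4.15
position: [0.5224, 0.2927, 0.1404]
tcp_rot: [[-0.856, 0.485, 0.177], [0.516, 0.805, 0.293], [-0.001, 0.343, -0.94]]
ft_force: [1.2, -0.9, 2.2]
width: -0.0001
grip_force: 1.2
```

```bash
cat > look.py <<'E'
from h import *
import sys
st()
im,d,W=cloud("scene"); C=tocase(W)
hsv=cv2.cvtColor(im,cv2.COLOR_RGB2HSV)
m=(hsv[...,1]<70)&(abs(C[...,1])<26)&(C[...,0]>-150)&(C[...,0]<-79)&(C[...,2]>30)&(C[...,2]<158)
P=C[m]; H=np.round(P[:,[0,2]]/4).astype(int)*4
u,c=np.unique(H,axis=0,return_counts=True)
for x in sorted(set(u[:,0])): print(x,[(int(z),int(k)) for (xx,z),k in zip(u,c) if xx==x])
save(cv2.resize(im[150:225,205:305],None,fx=6,fy=6,interpolation=cv2.INTER_CUBIC),sys.argv[1])
E
python3 look.py s2.png
```

```text
t 4.15 case [-108.7   -1.6  140.4] w -0.0001 F case [-0.17 -1.52  2.21]
[[-0.001, 0.94, 0.343], [1.0, 0.001, -0.0], [-0.001, 0.343, -0.94]]
-136 [(116, 7)]
-132 [(112, 3), (116, 17), (120, 7), (156, 1)]
-128 [(116, 6), (120, 5), (148, 3), (152, 8), (156, 7)]
-124 [(116, 2), (144, 5), (148, 6), (152, 1), (156, 1)]
-120 [(112, 5), (116, 5), (140, 1), (144, 1), (148, 5), (152, 4), (156, 2)]
-116 [(112, 7), (140, 3), (144, 3), (148, 1)]
-112 [(108, 1), (112, 14), (136, 1), (156, 1)]
-108 [(108, 9), (112, 13), (144, 1), (148, 2), (152, 1), (156, 1)]
-104 [(96, 1), (100, 2), (104, 1), (108, 3), (112, 4), (116, 2), (120, 4), (124, 3), (128, 3), (132, 5), (136, 4), (140, 6), (144, 4), (148, 9)]
-100 [(92, 1), (96, 7), (100, 7), (104, 2), (108, 15), (112, 7), (116, 4), (120, 2), (124, 4), (128, 3), (132, 2), (136, 1), (148, 4)]
-96 [(96, 1), (108, 8)]
-92 [(104, 1), (108, 5), (136, 2)]
-88 [(100, 1), (104, 4), (108, 5), (132, 7)]
-84 [(100, 1), (104, 11), (108, 1), (140, 2), (144, 1), (156, 1)]
-80 [(104, 2), (112, 1), (136, 1), (140, 5), (144, 4), (148, 6), (152, 10), (156, 3)]
```

View pics/s2.png

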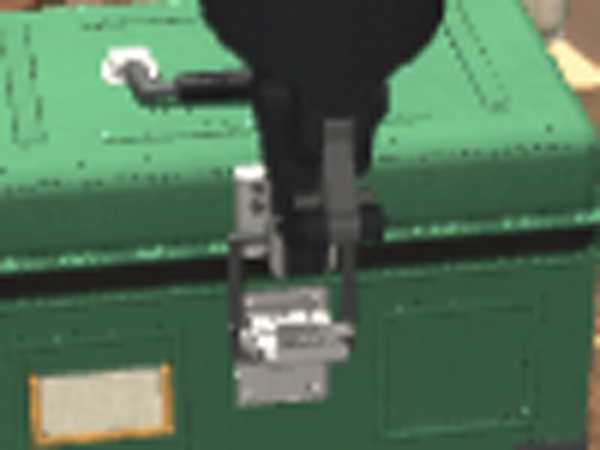

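The bar is hidden behind the finger. The legs, near x ≈ -102, are about upright, and the lever has dropped to about 1.8. I'll push a little more, back off and look.

>>> arm_command(
  rows=[
    [[0, 0, 0, 0, 0, 0.006, -1], [0, 0, 0, 0.0036, 0.006, 0, -1], [0, 0, 0, 0.0036, 0.006, 0, -1], [0, 0, 0, 0, 0, 0, -1], [0, 0, 0, -0.0072, -0.012, 0, -1], [0, 0, 0, -0.0144, -0.024, 0, -1], [0, 0, 0, -0.0144, -0.024, 0, -1], [0, 0, 0, -0.0144, -0.024, 0, -1], [0, 0, 0, -0.0144, -0.024, 0, -1], [0, 0, 0, 0, 0, 0, -1]],
  ],
)

```text
time: 5.45
position: [0.4925, 0.2432, 0.1433]
tcp_rot: [[-0.856, 0.486, 0.177], [0.518, 0.804, 0.292], [0.0, 0.342, -0.94]]
ft_force: [0.2, 0.0, -0.3]
width: -0.0001
grip_force: 0.0
```

```bash
python3 look.py s3.png
```

```text
t 5.45 case [-166.5   -1.6  143.3] w -0.0001 F case [ 0.11 -0.12 -0.35]
[[0.001, 0.94, 0.342], [1.0, -0.001, -0.0], [0.0, 0.342, -0.94]]
-136 [(116, 5), (120, 1)]
-132 [(116, 6), (120, 2)]
-128 [(116, 1), (120, 1)]
-120 [(112, 3), (116, 2)]
-116 [(112, 5), (116, 1)]
-112 [(112, 2)]
-108 [(104, 1), (108, 6), (112, 8)]
-104 [(100, 1), (112, 2)]
-100 [(92, 2), (96, 7), (100, 6), (104, 2), (108, 6), (112, 1)]
-96 [(104, 2), (108, 7), (112, 3), (116, 2), (120, 1)]
-92 [(108, 5), (112, 1), (116, 2), (120, 3), (124, 2), (128, 3), (132, 1), (136, 1), (140, 1)]
-88 [(104, 5), (108, 1), (120, 2), (124, 3), (128, 4), (132, 14), (136, 11), (140, 11), (144, 1), (148, 1)]
-84 [(104, 6), (128, 1), (132, 2), (136, 1), (140, 2), (144, 15), (148, 5), (156, 1)]
-80 [(96, 1), (104, 1), (136, 7), (140, 2), (144, 3), (148, 7), (152, 3), (156, 6)]
```

View pics/s3.png

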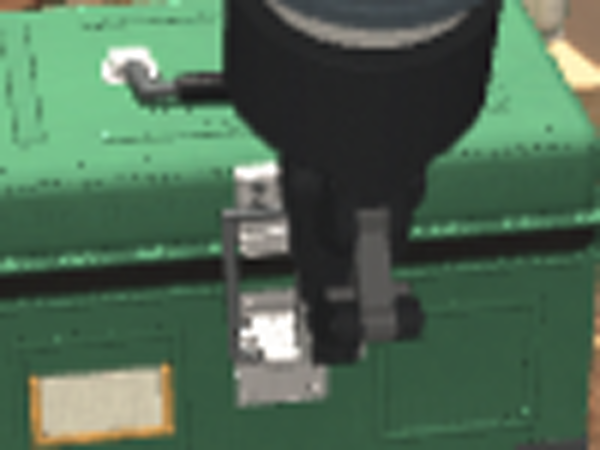

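The bar at (255,213) in the crop now rests on the back plate at z ≈ 146, behind the lip. Next I'll tilt the tool to 45° and come down onto the lever's outer face.

>>> arm_command(
  rows=[
    [[0.856, -0.517, 0, 0.0023, 0.0061, 0.0068, -1], [0.856, -0.517, 0, 0.0023, 0.0061, 0.0068, -1], [0.856, -0.517, 0, 0.0023, 0.0061, 0.0068, -1], [0.856, -0.517, 0, 0.0023, 0.0061, 0.0068, -1], [0.856, -0.517, 0, 0.0023, 0.0061, 0.0068, -1], [0, 0, 0, 0.0103, 0.0171, -0.02, -1], [0, 0, 0, 0.0103, 0.0171, -0.02, -1], [0, 0, 0, 0.0103, 0.0171, -0.02, -1], [0, 0, 0, 0, 0, 0, -1]],
  ],
)

```text
time: 6.62
position: [0.5145, 0.2857, 0.1296]
tcp_rot: [[-0.857, 0.366, 0.364], [0.516, 0.607, 0.604], [0.0, 0.705, -0.709]]
ft_force: [0.1, 0.2, 0.5]
width: -0.0003
grip_force: 0.0
```

```bash
python3 -c "
from h import *
st()"
```

```text
t 6.625 case [-118.8    1.5  129.6] w -0.0003 F case [ 0.18 -0.01  0.54]
[[-0.001, 0.709, 0.705], [1.0, 0.001, 0.001], [0.0, 0.705, -0.709]]
```

>>> arm_command(
  rows=[
    [[0, 0, 0, -0.0014, -0.0024, -0.0113, -1], [0, 0, 0, -0.0014, -0.0024, -0.0113, -1], [0, 0, 0, -0.0014, -0.0024, -0.0113, -1], [0, 0, 0, 0, 0, -0.012, -1], [0, 0, 0, 0, 0, -0.012, -1], [0, 0, 0, 0, 0, -0.012, -1], [0, 0, 0, 0, 0, 0, -1]],
  ],
)

```text
time: 7.5
position: [0.5163, 0.2819, 0.1014]
tcp_rot: [[-0.858, 0.372, 0.355], [0.514, 0.61, 0.603], [0.008, 0.7, -0.714]]
ft_force: [-0.2, -0.6, -0.4]
width: 0.0001
grip_force: 0.0
```

```bash
python3 look.py s4.png
```

```text
t 7.5 case [-121.1   -2.   101.4] w 0.0001 F case [-0.64 -0.15 -0.37]
[[-0.003, 0.714, 0.7], [1.0, -0.003, 0.008], [0.008, 0.7, -0.714]]
-144 [(104, 2), (108, 1)]
-140 [(92, 3), (96, 1)]
-136 [(92, 2), (96, 7)]
-132 [(96, 3), (100, 2), (104, 1)]
-128 [(92, 2), (96, 6)]
-124 [(96, 3)]
-120 [(96, 4)]
-116 [(96, 2), (100, 1)]
-112 [(96, 3), (100, 5)]
-104 [(96, 1)]
-100 [(88, 1), (92, 3), (100, 1)]
-96 [(92, 3), (96, 2), (100, 4), (104, 3), (108, 1), (112, 1)]
-92 [(108, 2), (112, 1), (116, 1)]
```

View pics/s4.png

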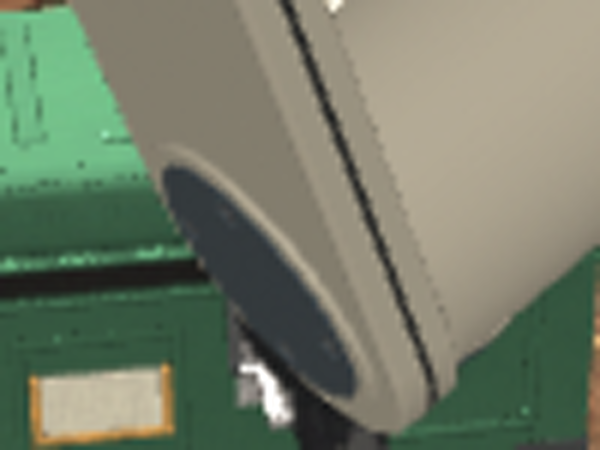

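The arm's own link hides the latch. The pose lags the command with no force at the wrist, so I'll check the joints.

```bash
python3 -c "
from h import *
st();o=bot.get_obs();print(o['joint_pos'].round(3),o['qd'].round(3),o['tau'].round(1))
im,d,W=cloud('top');save(im[170:330,190:400].repeat(3,0).repeat(3,1),'t4.png')
"
```

```text
t 7.55 case [-121.2   -1.9  101.5] w 0.0004 F case [ 0.27 -0.43  0.27]
[[-0.003, 0.714, 0.7], [1.0, -0.003, 0.008], [0.008, 0.7, -0.714]]
[ 0.212  0.554  2.172  1.845  0.565 -2.54 ] [ 0.    -0.006  0.005 -0.001 -0.001 -0.001] [ -0.  -46.  -11.    0.9   2.4   0. ]
```

View pics/t4.png

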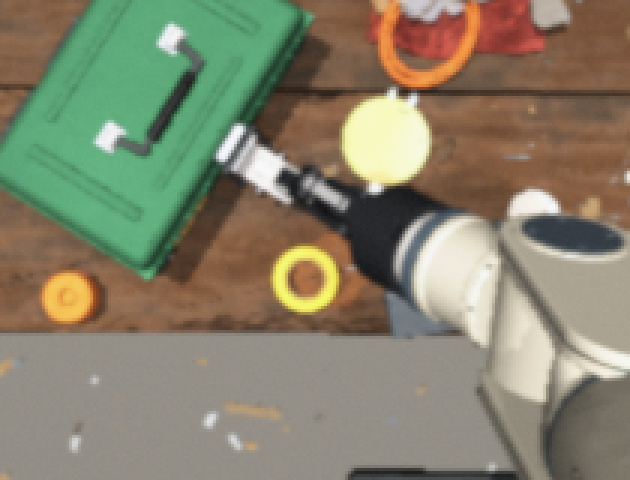

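The top view shows the tool over the lever, clear of the tape roll, at crop (305,280). Joint 6 is at its limit of -2.54. I'll lift slightly and roll the tool about its own axis to free it.

>>> arm_command(
  rows=[
    [[0, 0, 0, 0, 0, 0.012, -1], [0.36, 0.6, -0.71, 0, 0, 0.01, -1], [0.36, 0.6, -0.71, 0, 0, 0, -1], [0, 0, 0, 0, 0, 0, -1]],
  ],
)

```text
time: 8.1
position: [0.516, 0.2818, 0.1131]
tcp_rot: [[-0.781, 0.514, 0.355], [0.611, 0.511, 0.604], [0.129, 0.689, -0.713]]
ft_force: [-0.7, 0.7, 0.0]
width: -0.0002
grip_force: 0.0
```

```bash
python3 -c "
from h import *
st();o=bot.get_obs();print(o['joint_pos'].round(3))
"
```

```text
t 8.1 case [-121.3   -1.8  113.1] w -0.0002 F case [0.22 0.95 0.03]
[[0.119, 0.703, 0.701], [0.984, -0.175, 0.008], [0.129, 0.689, -0.713]]
[ 0.211  0.527  2.172  1.804  0.559 -2.32 ]
```

>>> arm_command(
  rows=[
    [[0.5, 0.845, -1, -0.001, 0.0005, 0, -1], [0.5, 0.845, -1, -0.001, 0.0005, 0, -1], [0.5, 0.845, -1, -0.001, 0.0005, 0, -1], [0.5, 0.845, -1, -0.001, 0.0005, 0, -1], [0.5, 0.845, -1, -0.001, 0.0005, 0, -1], [0.5, 0.845, -1, 0, 0, 0, -1], [0.5, 0.845, -1, 0, 0, 0, -1], [0.5, 0.845, -1, 0, 0, 0, -1], [0.5, 0.845, -1, 0, 0, 0, -1], [0.5, 0.845, -1, 0, 0, 0, -1]],
  ],
)

```text
time: 9.35
position: [0.5133, 0.283, 0.1127]
tcp_rot: [[0.219, 0.908, 0.357], [0.687, -0.403, 0.605], [0.693, 0.113, -0.712]]
ft_force: [-0.7, 0.2, -1.4]
width: 0.0
grip_force: 0.0
```

```bash
python3 -c "
from h import *
st();o=bot.get_obs();print(o['joint_pos'].round(3))
"
```

```text
t 9.35 case [-121.7    1.1  112.7] w 0.0 F case [-0.2   0.74 -1.38]
[[0.701, 0.124, 0.702], [0.168, -0.986, 0.007], [0.693, 0.113, -0.712]]
[ 0.215  0.527  2.178  1.821  0.56  -1.109]
```

>>> arm_command(
  rows=[
    [[0, 0, 0, 0, 0, -0.012, -1], [0, 0, 0, 0, 0, -0.012, -1], [0, 0, 0, 0, 0, -0.012, -1], [0, 0, 0, 0, 0, -0.012, -1], [0, 0, 0, 0, 0, -0.012, -1], [0, 0, 0, 0, 0, -0.012, -1], [0, 0, 0, 0, 0, 0, -1]],
  ],
)

```text
time: 10.22
position: [0.5127, 0.2826, 0.0756]
tcp_rot: [[0.218, 0.909, 0.356], [0.688, -0.402, 0.604], [0.692, 0.113, -0.713]]
ft_force: [-0.1, -0.3, 0.5]
width: -0.0001
grip_force: 0.0
```

```bash
cat > chk.py <<'E'
from h import *
st();o=bot.get_obs();print(o['joint_pos'].round(3))
for n in("scene","top"):
    im,d,W=cloud(n); C=tocase(W); hsv=cv2.cvtColor(im,cv2.COLOR_RGB2HSV)
    m=(hsv[...,1]<60)&(hsv[...,2]>80)&(abs(C[...,1])<26)&(C[...,0]>-150)&(C[...,0]<-78)&(C[...,2]>30)&(C[...,2]<158)
    H=np.round(C[m][:,[0,2]]/5).astype(int)*5
    u,c=np.unique(H,axis=0,return_counts=True); print(n,[(int(x),int(z),int(k)) for (x,z),k in zip(u,c) if k>1])
E
python3 chk.py
```

```text
t 10.225 case [-122.3    1.5   75.6] w -0.0001 F case [-0.29 -0.04  0.53]
[[0.702, 0.126, 0.701], [0.169, -0.986, 0.008], [0.692, 0.113, -0.713]]
[ 0.215  0.615  2.178  1.948  0.586 -1.262]
scene [(-130, 70, 2)]
top [(-145, 110, 2), (-140, 105, 6), (-140, 110, 5), (-135, 100, 8), (-135, 105, 6), (-130, 90, 2), (-130, 95, 3), (-130, 100, 7), (-125, 75, 2), (-125, 90, 7), (-125, 95, 8), (-120, 75, 6), (-120, 80, 4), (-120, 85, 4), (-120, 90, 7), (-115, 75, 5), (-115, 80, 12), (-115, 85, 8), (-110, 80, 5), (-110, 85, 16), (-110, 90, 9), (-105, 85, 8), (-105, 90, 15), (-105, 95, 3), (-100, 90, 6), (-100, 95, 18), (-95, 95, 12), (-95, 100, 10), (-95, 105, 2), (-90, 100, 10), (-90, 105, 10), (-90, 135, 4), (-90, 140, 11), (-85, 130, 7), (-85, 135, 18), (-85, 140, 4), (-80, 135, 8), (-80, 140, 2), (-80, 145, 2), (-80, 150, 2), (-80, 155, 15)]
```

The lever is at about 0.83 and the bar has been drawn into the hook. I'll carry on down and in.

>>> arm_command(
  rows=[
    [[0, 0, 0, 0.0016, 0.0026, -0.011, -1], [0, 0, 0, 0.0016, 0.0026, -0.011, -1], [0, 0, 0, 0.0016, 0.0026, -0.011, -1], [0, 0, 0, 0.0016, 0.0026, -0.011, -1], [0, 0, 0, 0.0031, 0.0051, -0.003, -1], [0, 0, 0, 0.0031, 0.0051, -0.003, -1], [0, 0, 0, 0.0031, 0.0051, -0.003, -1], [0, 0, 0, 0, 0, 0, -1]],
  ],
)

```text
time: 11.32
position: [0.5212, 0.2961, 0.05]
tcp_rot: [[0.217, 0.909, 0.357], [0.688, -0.401, 0.605], [0.693, 0.114, -0.712]]
ft_force: [0.2, -1.0, 0.0]
width: -0.0
grip_force: 0.4
```

```bash
python3 chk.py
```

```text
t 11.325 case [-106.4    1.2   50. ] w -0.0 F case [-0.78 -0.69  0.05]
[[0.701, 0.126, 0.702], [0.17, -0.985, 0.007], [0.693, 0.114, -0.712]]
[ 0.241  0.682  2.15   2.032  0.596 -1.334]
scene []
top [(-125, 80, 5), (-125, 85, 5), (-125, 90, 2), (-120, 75, 8), (-120, 80, 3), (-115, 65, 3), (-115, 70, 2), (-115, 75, 9), (-110, 65, 3), (-110, 70, 7), (-105, 45, 2), (-105, 50, 5), (-105, 60, 6), (-105, 65, 4), (-100, 55, 3), (-100, 60, 5), (-100, 65, 6), (-100, 70, 7), (-100, 75, 3), (-100, 80, 3), (-95, 70, 7), (-95, 75, 4), (-95, 80, 2), (-95, 85, 6), (-95, 90, 7), (-95, 95, 3), (-95, 100, 4), (-90, 95, 3), (-90, 100, 11), (-90, 135, 15), (-85, 130, 13), (-85, 135, 14), (-85, 140, 3), (-80, 125, 2), (-80, 130, 3), (-80, 135, 3), (-80, 140, 2), (-80, 150, 5), (-80, 155, 17)]
```

>>> arm_command(
  rows=[
    [[0, 0, 0, 0.0021, 0.0034, 0, -1], [0, 0, 0, 0.0021, 0.0034, 0, -1], [0, 0, 0, 0.0021, 0.0034, 0, -1], [0, 0, 0, 0, 0, 0, -1]],
  ],
)

```text
time: 11.92
position: [0.5246, 0.3012, 0.0502]
tcp_rot: [[0.217, 0.909, 0.357], [0.687, -0.402, 0.605], [0.693, 0.114, -0.712]]
ft_force: [-1.2, -0.9, 0.1]
width: -0.0
grip_force: 0.2
```

>>> arm_command(
  rows=[
    [[0, 0, 0, 0.0021, 0.0034, 0, -1], [0, 0, 0, 0, 0, 0, -1]],
  ],
)

```text
time: 12.18
position: [0.5255, 0.3028, 0.0501]
tcp_rot: [[0.217, 0.909, 0.357], [0.687, -0.402, 0.605], [0.693, 0.114, -0.712]]
ft_force: [-0.9, -0.7, -0.1]
width: 0.0002
grip_force: 0.2
```

```bash
python3 chk.py
```

```text
t 12.175 case [-98.4   0.9  50.1] w 0.0002 F case [-1.03  0.37 -0.14]
[[0.701, 0.126, 0.702], [0.17, -0.985, 0.007], [0.693, 0.114, -0.712]]
[ 0.254  0.684  2.137  2.034  0.588 -1.321]
scene []
top [(-120, 85, 3), (-115, 75, 3), (-115, 80, 6), (-115, 85, 4), (-110, 70, 3), (-110, 75, 8), (-110, 80, 4), (-105, 65, 3), (-105, 70, 6), (-105, 75, 4), (-100, 60, 3), (-100, 65, 5), (-100, 70, 3), (-95, 45, 2), (-95, 50, 3), (-95, 60, 4), (-95, 65, 3), (-95, 70, 2), (-95, 75, 2), (-95, 85, 3), (-95, 95, 2), (-90, 65, 2), (-90, 70, 5), (-90, 95, 7), (-90, 100, 7), (-90, 130, 3), (-90, 135, 12), (-85, 130, 8), (-85, 135, 21), (-80, 130, 5), (-80, 145, 3), (-80, 150, 8), (-80, 155, 11)]
```

>>> arm_command(
  rows=[
    [[0, 0, 0, 0.0021, 0.0034, 0, -1], [0, 0, 0, 0, 0, 0, -1]],
  ],
)

```text
time: 12.52
position: [0.5259, 0.3036, 0.0498]
tcp_rot: [[0.219, 0.908, 0.357], [0.688, -0.403, 0.604], [0.692, 0.113, -0.713]]
ft_force: [-3.9, -7.2, 3.5]
width: -0.0
grip_force: 4.1
```

>>> arm_command(
  rows=[
    [[0, 0, 0, 0.0021, 0.0034, 0, -1], [0, 0, 0, 0, 0, 0, -1]],
  ],
)

```text
time: 12.78
position: [0.5261, 0.304, 0.0496]
tcp_rot: [[0.221, 0.908, 0.357], [0.689, -0.404, 0.602], [0.69, 0.113, -0.715]]
ft_force: [-9.0, -18.0, 12.0]
width: 0.0
grip_force: 9.7
```

>>> arm_command(
  rows=[
    [[0, 0, 0, 0.0021, 0.0034, 0, -1], [0, 0, 0, 0, 0, 0, -1]],
  ],
)

```text
time: 13.02
position: [0.5263, 0.3043, 0.0493]
tcp_rot: [[0.223, 0.907, 0.357], [0.69, -0.406, 0.6], [0.689, 0.112, -0.716]]
ft_force: [-13.9, -28.1, 19.2]
width: 0.0004
grip_force: 15.5
```

It stopped solid, with the force rising to about 34 N at no further travel. The lever should be on its stop, so I'll retreat and look.

>>> arm_command(
  rows=[
    [[0, 0, 0, -0.0062, -0.0103, 0, -1], [0, 0, 0, -0.0103, -0.0171, 0, -1], [0, 0, 0, -0.03, -0.05, 0.05, -1], [0, 0, 0, -0.03, -0.05, 0.06, -1], [0, 0, 0, -0.03, -0.05, 0.06, -1], [0, 0, 0, -0.03, -0.05, 0.06, -1], [0, 0, 0, 0.0, -0.08, 0.05, -1], [0, 0, 0, 0.0, -0.08, 0.05, -1], [0, 0, 0, 0, 0, 0, -1]],
  ],
)

```text
time: 14.15
position: [0.462, 0.1116, 0.217]
tcp_rot: [[0.216, 0.907, 0.362], [0.688, -0.405, 0.603], [0.693, 0.119, -0.711]]
ft_force: [-0.5, 1.0, -0.6]
width: -0.0001
grip_force: 0.0
```

```bash
python3 chk.py
python3 - <<'E'
from h import *
im,d,W=cloud("scene"); im2,_,W2=cloud("top")
a=cv2.resize(im[150:225,215:290],(400,400),interpolation=cv2.INTER_CUBIC); b=cv2.resize(im2[185:285,205:305],(400,400),interpolation=cv2.INTER_CUBIC)
save(np.hstack([a,b]),"s5.png")
C=tocase(W2); Z=W2[180:225,215:250,2];
E
```

```text
t 14.15 case [-295.   -43.5  217. ] w -0.0001 F case [ 0.56  0.98 -0.61]
[[0.7, 0.122, 0.703], [0.17, -0.985, 0.001], [0.693, 0.119, -0.711]]
[-0.228  0.222  2.261  1.194  0.803 -0.796]
scene [(-95, 40, 2), (-95, 45, 18), (-95, 50, 10), (-95, 55, 6), (-95, 60, 7), (-95, 65, 11), (-95, 70, 4), (-95, 75, 8), (-95, 80, 5), (-95, 85, 6), (-95, 90, 8), (-95, 95, 8), (-90, 40, 2), (-90, 45, 10), (-90, 50, 11), (-90, 55, 19), (-90, 60, 12), (-90, 65, 13), (-90, 70, 25), (-90, 75, 19), (-90, 80, 16), (-90, 85, 17), (-90, 90, 17), (-90, 95, 23), (-90, 125, 9), (-90, 130, 25), (-90, 135, 14), (-85, 95, 14), (-85, 100, 8), (-85, 105, 2), (-85, 125, 2), (-85, 130, 13), (-85, 135, 9), (-85, 140, 3), (-85, 145, 2), (-85, 150, 2), (-80, 80, 3), (-80, 95, 5), (-80, 100, 4), (-80, 130, 12), (-80, 135, 22), (-80, 140, 22), (-80, 145, 33), (-80, 150, 25), (-80, 155, 7)]
top [(-95, 45, 5), (-95, 50, 6), (-95, 70, 3), (-95, 75, 2), (-95, 85, 2), (-90, 65, 2), (-90, 70, 5), (-90, 95, 6), (-90, 100, 5), (-90, 105, 3), (-90, 135, 9), (-90, 140, 3), (-85, 130, 9), (-85, 135, 26), (-80, 125, 2), (-80, 130, 3), (-80, 135, 2), (-80, 145, 3), (-80, 150, 6), (-80, 155, 15)]
```

View pics/s5.png

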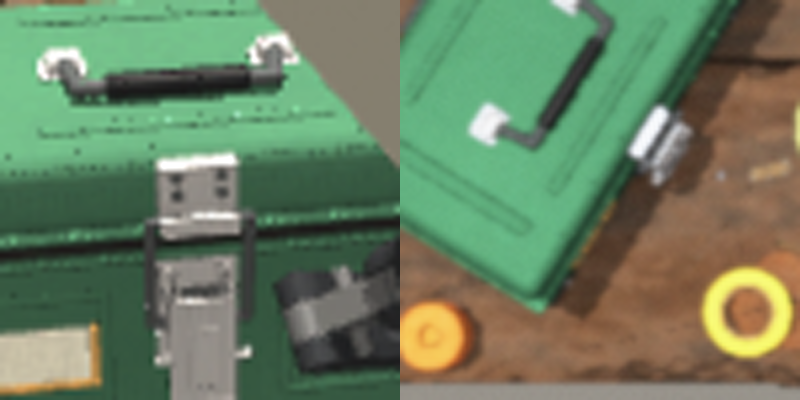

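The crop shows the lever flat against the front (face at x ≈ -92, vertical) and the loop over the keeper with its bar behind the lip. The lid gap has closed to a thin line, and the spool and tape are unmoved.

```bash
python3 -c "
from bench import bot
print(bot.finish_job())"
```

```text
the job is handed in; nothing more can be done
None
```

The loop is in the keeper's hook, the lever is shut flat against the case and holding after I let go, and the lid is pulled down; the arm is clear, the spool and tape look unmoved, I kept clear of the oilstone but did not re-check it, and I handed the job in at about 14 s.

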